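# Earth-bond check of a housing on two faces

## Robot

A 6-joint arm with a two-finger parallel gripper is mounted at the origin on the work surface. World frame = base frame: x ahead of the robot, y to its left, z up, the work surface at z = 0. Lengths are in m, angles in degrees, forces in N, time in s.
With the tool pointing down it reaches from about 0.25 to 0.725 m from the base axis. Payload 9.7 kg.
Tool frame: the origin (TCP) lies between the finger pads; the fingertips stand 25 mm ahead of it and the grasp point (between the pads) lies 6 mm ahead of it; z points along the fingers, y is the line along which they close (so a half turn about z gives the same grasp; the last joint's range is limited). The gripper opens to 85 mm and grips with 20 to 120 N. Pads are 22 mm wide; open, the fingers measure 114 mm over their backs; the gripper's body (76 mm by 85 mm) begins 54 mm behind the grasp point. The pads swing forward as they close: fully open they stand 13 mm farther back than shut.
Start: joints at [63.77, 4.979, 10.078, 95.1, 0, 90], TCP at [0.243, 0.493, 0.256] pointing down, gripper open.
Joint ranges: [-179.16, 179.16], [-48.56, 103.87], [-65.8, 70.77], [-126.05, 130.52], [-82.76, 87.17], [-180, 180]. Speed limits (degrees/s): [127.2, 127.2, 147.25, 180, 180, 180].

## Interface

Orientations are given as [roll, pitch, yaw] about the fixed x, y, z axes, in that order (R = Rz(yaw) Ry(pitch) Rx(roll)).
In Python, from workcell import bot gives the robot as it stands.
- The arm moves only by the shell command python3 drive.py 'ROWS' [FORCE]. ROWS is rows parted by semicolons, their numbers by spaces, 1 to 5 of them, each of 5 numbers: dx, dy, dz in m, then a turn about the tool's z in degrees, then the finger opening in m; each row is the pose to reach, as a shift and turn from the pose commanded when the command began, along the tool's axes at that moment; what a row does not reach only later rows make up. A row lasts 1/12 s, in which the tool goes at most 0.0417 m and 7.16 degrees, less where a joint would pass 70% of its speed; a pose out of reach is approached as far as the arm can. The fingers move at their own pace and stop on an object; FORCE is the grip in N (left out, the last holds). Time passes only in rows, so rows that do not move let the fingers close. It prints the time, the measured TCP pose, the force, the opening and the grip force at its end.
- bot.get_obs(): the state, without advancing time (a new reading comes with each control period).
- bot.camera(name): name is "side" or "top"; returns the picture (480x640x3 uint8, blue, green, red); there is no depth.
- bot.camera_info(name): a dict with "mtx" (3x3 intrinsics, pixels), "k1" (the pictures are not rectified: a ray, as slopes to the right and down, at radius r is drawn at 1 + k1 r^2 times it, then the intrinsics apply), "extrinsics" (4x4, takes a point from camera to world coordinates). Camera axes: x right, y down, z forward; pixel columns grow to the right and rows downward; lengths in m; the calibration is good to about 2 mm. A picture is of the moment at which its call begins. camera_info takes no time and is no camera call.
- bot.job_done(): hands the job in; it is judged then, once.
The state is a dict: "time": time; "q": joint angles; "qd": joint speeds; "joint_efforts": joint torques, N m; "ee_pos": TCP position; "tcp_rot": TCP orientation; "wrist_force": force on the tool from outside, world axes, zero at the start; "torque": the same for the moment, N m; "opening": finger opening in m; "grasp_force": force on a finger pad.
Only numpy, scipy, OpenCV 4.12 (cv2) and the standard library are available. Lean on these libraries where they do the work, as an engineer would, in place of code of your own. Each camera call takes 0.05 s, during which the arm holds its last target. There are 200 camera calls.

## Task

Check the open metal housing on the earth-bond fixture: first slide its plain short end (the one without the notch) square against the brass contact bar and press the bar fully home for a moment, then draw the housing back, turn it, and slide its plain long side (the one without the window) in between the two brackets until it has pressed the bar fully home, and leave it there. Keep the housing flat on the bench all the time, never lifting or tipping it, and do not disturb the bin, jar, wire spool or timer.

Things in the scene. Friction and masses are not known exactly. Their poses are not given: they have to be found in the camera images.
- housing: Loose open-topped aluminium housing, 130 mm long (x), 90 wide (y), 40 high, 0.48 to 0.78 kg, flat on the bench, open side up. Origin: centre of its underside; z up. Walls 5 mm, floor 4 mm thick. Its +x end and +y side are plain full walls; the -x end has a notch 34 mm wide down to 18 mm above the bench, the -y side a window 76 mm wide down to 24 mm. Sliding friction on the bench 2 to 10 N.
- end_face (a point): Centre of the outer face of the housing's plain short end: at (65, 0, 19) mm in the housing's frame, axes as the housing's.
- side_face (a point): Centre of the outer face of the housing's plain long side: at (0, 45, 19) mm in the housing's frame, axes as the housing's.
- fixture: Fixed grey block, brass bar on its front, two bent steel brackets. Origin on the bench; +x points from the mouth into the block; z up. Block x 15 to 95 mm, 176 wide, 60 high. Bracket cheeks 36 high, 150 apart inside (y -75 to 75), reach forward to x = -45, then flare to x = -63, y = +-86; feet reach y = +-99. Bar face x = -20 free, -10 fully home.
- bar_face (a point): Centre of the contact bar's flat front face, 110 mm wide, 8 to 30 mm above the bench; this point is 19 mm above the bench, at x = -20 mm in the fixture's frame when free, and moves with the bar; axes as the fixture's (x points into the block).
- contact_bar (a joint): Travel of the bar into the fixture, m: 0 = free (sprung out), 0.010 = fully home on its stop. A light spring, 0.5 N at 0 and 1.1 N at 0.010, returns it; the housing's own friction on the bench is enough to hold it in.
- bin: Loose blue plastic bin, 140 (x) x 180 (y) x 60 mm high, a bystander. Origin: centre of its underside.
- jar: Loose closed jar, 56 mm across, 65 mm high, a bystander. Origin: centre of its underside.
- spool: Loose metal wire spool standing on its flange, 70 mm across, 50 mm high, a bystander. Origin: centre of its underside.
- timer: Loose white bench timer, 60 (x) x 80 (y) x 37 mm high, a bystander. Origin: centre of its underside.
- pocket (a point): Centre of the floor of the housing's middle pocket: at (0, 0, 4) mm in the housing's frame, axes as the housing's. The pocket lies between two cross ribs along y (4 mm thick, tops 26 mm above the bench, centred at x = +-26 mm): free 48 mm along x, 80 mm along y. Fingers let down into it can slide and turn the housing from inside.

How it is judged:
By the outcome, as a careful person would: the job done as asked, in the order asked, and still so for the second after the job is handed in, with the robot touching nothing.
It also fails if it takes over 64 s, if anything falls off the work surface, if the arm or the gripper's body presses on something with over 40 N, if the wrist force passes 120 N, or if a joint passes its speed limit or range.

## Working session

There is one attempt and no reset: what is moved stays moved. The work goes in short steps, Python scripts to look and compute and a shell command to move; the robot and the scene stay as the last step left them, time stands still between calls to the robot, and variables do not carry over. Pictures are saved under pics/ and viewed, at most 10 in all, crops included, and the job is handed in when it is done.

```bash
ls; mkdir -p pics; python3 - <<'E'
from workcell import bot
import cv2
for n in("top","side"):
    cv2.imwrite(f"pics/{n}0.png",bot.camera(n)); i=bot.camera_info(n); print(n,i)
o=bot.get_obs(); print(o["time"],o["ee_pos"],o["tcp_rot"],o["opening"],o["wrist_force"])
E
```

```text
drive.py
pics
workcell.py
top {'mtx': array([[445.64484682,   0.        , 316.14532992],
       [  0.        , 445.64484682, 244.87293493],
       [  0.        ,   0.        ,   1.        ]]), 'k1': -0.022724343568302885, 'extrinsics': array([[ 0.02072246, -0.99771814,  0.06425809,  0.46309647],
       [-0.99977693, -0.02094187, -0.00274277,  0.01567447],
       [ 0.0040822 , -0.06418692, -0.99792954,  1.1936079 ],
       [ 0.        ,  0.        ,  0.        ,  1.        ]])}
side {'mtx': array([[503.33166476,   0.        , 325.60644296],
       [  0.        , 503.33166476, 240.75633492],
       [  0.        ,   0.        ,   1.        ]]), 'k1': 0.01634421884491312, 'extrinsics': array([[ 0.99159943, -0.08058142,  0.10117911,  0.43119453],
       [-0.12895476, -0.67673405,  0.72484598, -0.6987941 ],
       [ 0.01006222, -0.73180438, -0.68144046,  0.72222142],
       [ 0.        ,  0.        ,  0.        ,  1.        ]])}
0.1 [0.24300979 0.49320279 0.25565768] [-1.79930666e+02  8.42544716e-04  1.53769254e+02] 0.08551181401261024 [-0.26501898  0.88563788 -0.40859747]
```

View pics/top0.png

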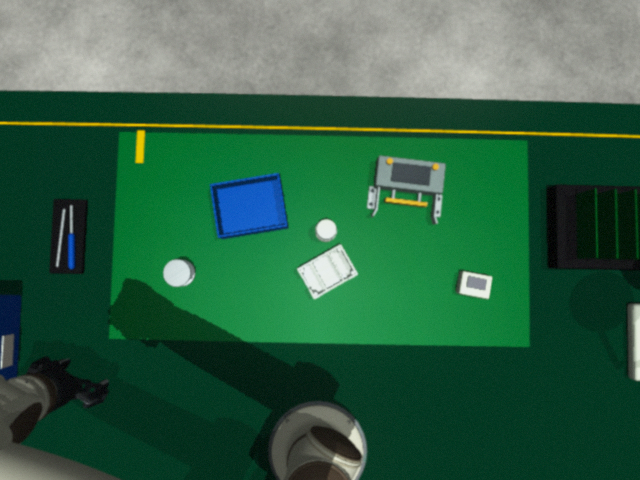

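View pics/side0.png

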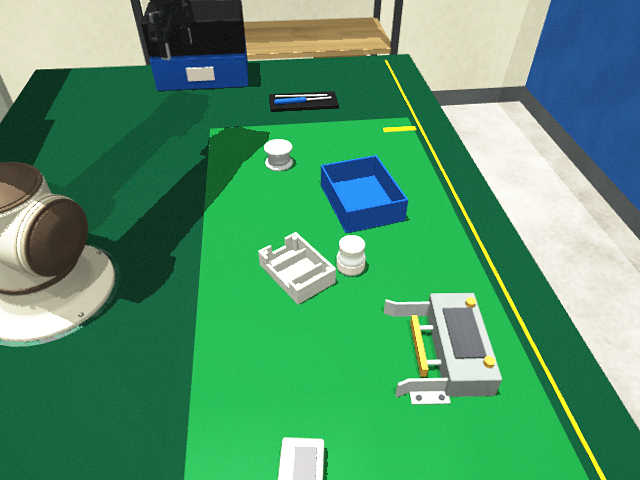

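The top view shows the housing at about (327,271), the jar at (326,230), the fixture at (410,180) with its mouth facing down, the timer at (475,284), the bin at (249,206) and the spool at (179,272). The side view shows the housing's cut walls on its far-left side. I need close-ups.

```bash
cat > h.py <<'E'
import numpy as np, cv2
from workcell import bot
def ray(n,px):
    i=bot.camera_info(n); K=i["mtx"]
    d=np.array([(px[0]-K[0,2])/K[0,0],(px[1]-K[1,2])/K[1,1]]); s=d.copy()
    for _ in range(10): s=d/(1+i["k1"]*(s@s))
    E=i["extrinsics"]; return E[:3,3],E[:3,:3]@np.r_[s,1]
def onz(n,px,z):
    c,d=ray(n,px); return (c+d*(z-c[2])/d[2])
def proj(n,p):
    i=bot.camera_info(n);E=i["extrinsics"];c=E[:3,:3].T@(np.asarray(p)-E[:3,3]);s=c[:2]/c[2];s=s*(1+i["k1"]*(s@s));K=i["mtx"]
    return s*K[0,0]+K[:2,2]
E
python3 - <<'E'
import cv2,numpy as np
t=cv2.imread("pics/top0.png");s=cv2.imread("pics/side0.png")
a=cv2.resize(t[230:310,280:380],(400,320),interpolation=cv2.INTER_CUBIC)
b=cv2.resize(t[145:225,355:455],(400,320),interpolation=cv2.INTER_CUBIC)
c=cv2.resize(s[225:305,250:350],(400,320),interpolation=cv2.INTER_CUBIC)[:280]
d=cv2.resize(s[285:411,375:505],(400,388))[:280]
cv2.imwrite("pics/crop.png",np.vstack([np.hstack([a,b]),np.hstack([c,d])]))
E
```

```text
(no output)
```

View pics/crop.png

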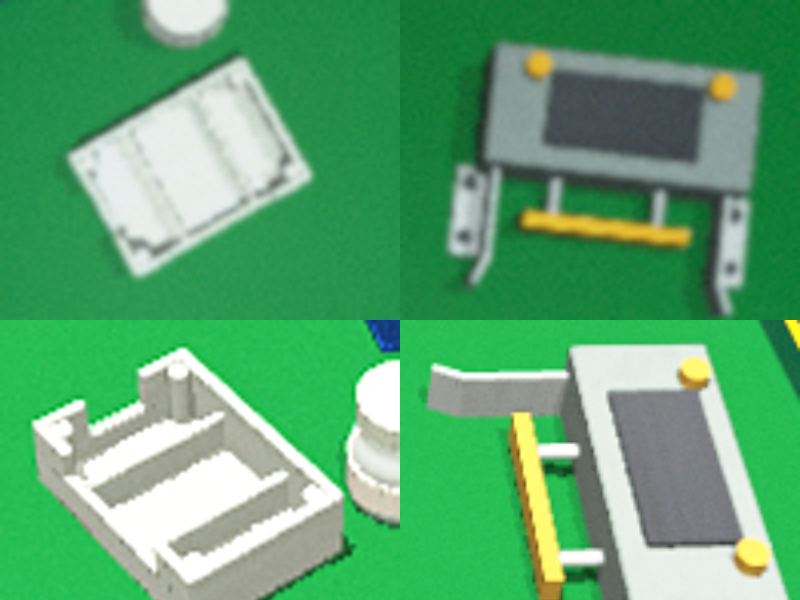

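Close-ups show the housing's notch at the far end (world +y) and its window on the robot side. So its plain end faces world −y, towards top-view pixel (350,259), and its plain side faces the jar. The bar runs along roughly (387,200) to (427,205). Next I measure.

```bash
cat > meas.py <<'E'
from h import *
def housing(img):
    hsv=cv2.cvtColor(img,cv2.COLOR_BGR2HSV); m=((hsv[...,1]<70)&(hsv[...,2]>110)).astype(np.uint8)
    m=cv2.morphologyEx(m,cv2.MORPH_CLOSE,np.ones((7,7)))
    out=[]
    for c in cv2.findContours(m,cv2.RETR_EXTERNAL,cv2.CHAIN_APPROX_NONE)[0]:
        x,y,w,h=cv2.boundingRect(c)
        if 150<cv2.contourArea(c)<6000 and 110<x<530 and 130<y<345: out.append(c)
    return out
def rect(c,z):
    P=np.array([onz("top",p,z)[:2] for p in c[:,0].astype(float)],np.float32)*1000
    return cv2.minAreaRect(P)
E
python3 - <<'E'
from meas import *
t=cv2.imread("pics/top0.png")
for c in housing(t):
    print(cv2.boundingRect(c),"z.04",np.round(np.hstack([np.r_[rect(c,.04)[0]],np.r_[rect(c,.04)[1]],rect(c,.04)[2]]),1))
# hand corners
for n,p in {"A":(243,57),"B":(312,178),"C":(138,277),"D":(68,155)}.items():
    print(n,onz("top",(280+p[0]/4-.4,230+p[1]/4-.4),.04).round(4))
for n,p in {"bl":(97,43),"br":(362,73),"fr":(345,192),"fl":(85,165)}.items():
    print(n,onz("top",(355+p[0]/4-.4,145+p[1]/4-.4),.06).round(4))
hsv=cv2.cvtColor(t,cv2.COLOR_BGR2HSV)
m=((hsv[...,0]>12)&(hsv[...,0]<32)&(hsv[...,1]>120)&(hsv[...,2]>100)).astype(np.uint8)
for c in cv2.findContours(m,0,1)[0]:
    x,y,w,h=cv2.boundingRect(c)
    if 360<x<450 and 145<y<225:print("yellow",x,y,w,h,np.round(np.hstack([np.r_[rect(c,.03 if w>20 else .06)[0]],np.r_[rect(c,.03 if w>20 else .06)[1]],rect(c,.03)[2]]),1))
s=cv2.imread("pics/side0.png")
# side checks: housing near corner rim, bar ends top front
for p in ((250+340/4,225+(490-320)/4),(250+180/4,225+(350-320)/4),(250+35/4,225+(430-320)/4)): print("side rim",onz("side",p,.04).round(4))
E
```

```text
(459, 271, 33, 28) z.04 [ 443.2 -401.5   80.    61.6   81.2]
(163, 259, 32, 28) z.04 [458.5 367.   69.8  80.4   2.1]
(297, 219, 61, 80) z.04 [505.9  -2.3 169.9 143.6  30.6]
(367, 156, 78, 67) z.04 [ 690.6 -218.5  193.4  159.1   84.9]
A [ 0.5414 -0.0502  0.04  ]
B [ 0.4639 -0.0962  0.04  ]
C [0.398  0.0149 0.04  ]
D [0.4755 0.0618 0.04  ]
bl [ 0.7716 -0.1448  0.06  ]
br [ 0.7559 -0.3169  0.06  ]
fr [ 0.6778 -0.3059  0.06  ]
fl [ 0.6915 -0.138   0.06  ]
yellow 385 198 42 9 [ 657.1 -220.9  109.4   12.6   84.1]
yellow 432 164 7 6 [ 746.4 -291.3   12.8   15.    46. ]
yellow 387 158 6 6 [ 7.586e+02 -1.726e+02  1.320e+01  1.300e+01  5.000e-01]
side rim [ 0.5405 -0.0485  0.04  ]
side rim [0.4742 0.0585 0.04  ]
side rim [0.3996 0.0091 0.04  ]
```

```bash
cat > go.py <<'E'
# print tool-axis shift needed to reach x y z yaw(of tool)
import sys,numpy as np
from scipy.spatial.transform import Rotation as R
from workcell import bot
o=bot.get_obs(); x,y,z,w=map(float,sys.argv[1:5])
M=R.from_euler("xyz",o["tcp_rot"],degrees=True).as_matrix()
d=M.T@(np.array([x,y,z])-o["ee_pos"]); t=(-(w-o["tcp_rot"][2])+180)%360-180
print("t",round(o["time"],2),"pos",o["ee_pos"].round(4),"rpy",o["tcp_rot"].round(1),"shift",d.round(4),"turn",round(t,1),"F",o["wrist_force"].round(1))
E
python3 - <<'E'
from h import *
for p,z in(((326,230),.065),((179,272),.05),((249,206),.06),((475,284),.037)): print(p,onz("top",p,z).round(3))
E
F='-0.429 -0.358 0 0 0.045'; python3 drive.py '-0.429 -0.358 0 0 0.045;-0.429 -0.358 0 0 0.045;-0.429 -0.358 0 0 0.045;-0.429 -0.358 0 0 0.045;-0.429 -0.358 0 0 0.045' 20; python3 go.py 0.4697 -0.0174 0.12 120.6
```

```text
(326, 230) [ 0.574 -0.012  0.065]
(179, 272) [0.46  0.363 0.05 ]
(249, 206) [0.632 0.187 0.06 ]
(475, 284) [ 0.444 -0.402  0.037]
time: 0.52
ee_pos: [0.3277, 0.3012, 0.2559]
tcp_rot: [-180.0, -0.0, 153.8]
wrist_force: [1.4, 0.2, -0.6]
opening: 0.0449
grasp_force: 0.0
t 0.52 pos [0.3277 0.3012 0.2559] rpy [-180.    -0.   153.8] shift [-0.268  -0.2231  0.136 ] turn 33.2 F [ 1.4  0.2 -0.6]
```

```bash
python3 drive.py '-0.268 -0.223 0 0 0.045;-0.268 -0.223 0 0 0.045;-0.268 -0.223 0 0 0.045;-0.268 -0.223 0 0 0.045;-0.268 -0.223 0 0 0.045' >/dev/null; python3 go.py 0.4697 -0.0174 0.12 120.6
```

```text
t 0.93 pos [0.4125 0.1106 0.2562] rpy [180.    0.  153.8] shift [-0.1078 -0.0896  0.1362] turn 33.2 F [ 0.6  0.7 -1. ]
```

```bash
python3 drive.py '-0.036 -0.03 0.03 7 0.045;-0.072 -0.06 0.06 14 0.045;-0.108 -0.09 0.1 21 0.045;-0.108 -0.09 0.12 28 0.045;-0.108 -0.09 0.135 33.2 0.045' >/dev/null;python3 drive.py '0 0 0 0 0.045;0 0 0 0 0.045'>/dev/null; python3 go.py 0.4697 -0.0174 0.034 120.6
python3 - <<'E'
from h import *
a=bot.camera("top")[200:320,260:400];b=bot.camera("side")[170:310,230:390]
cv2.imwrite("pics/pre.png",np.hstack([cv2.resize(a,(460,394)),cv2.resize(b,(340,394))]))
E
```

```text
t 1.52 pos [ 0.4683 -0.0163  0.1199] rpy [-1.798e+02 -1.000e-01  1.206e+02] shift [-0.0019  0.0009  0.0859] turn -0.0 F [-0.  -0.3  1. ]
```

View pics/pre.png

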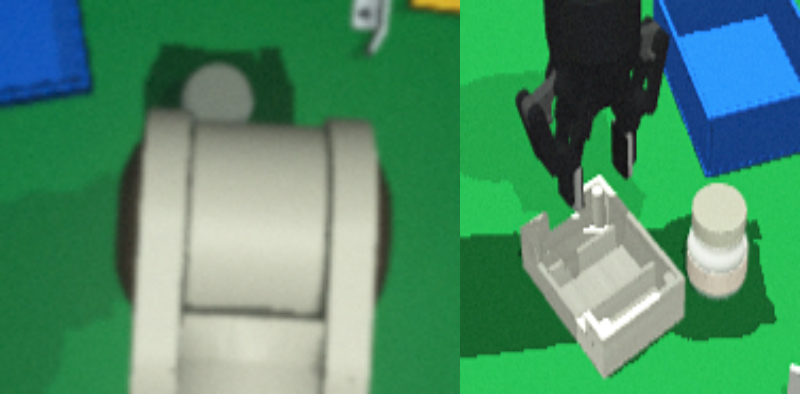

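The pre-grasp view shows the fingers spread along the housing's width, with tips at about (578,205) and (625,175) in the crop, above the pocket and clear of the jar. I descend now.

```bash
python3 drive.py '-0.002 0.001 0.03 0 0.045;-0.002 0.001 0.055 0 0.045;-0.002 0.001 0.07 0 0.045;-0.002 0.001 0.078 0 0.045;-0.002 0.001 0.082 0 0.045'; python3 drive.py '0 0 0 0 0.045' >/dev/null;  python3 go.py 0.4697 -0.0174 0.034 120.6
```

```text
time: 2.03
ee_pos: [0.4717, -0.0163, 0.0399]
tcp_rot: [179.9, 0.0, 120.7]
wrist_force: [-0.9, 0.2, 0.2]
opening: 0.045
grasp_force: 0.0
t 2.12 pos [ 0.4718 -0.0165  0.0402] rpy [179.9   0.  120.7] shift [ 0.0003 -0.0023  0.0062] turn 0.1 F [-0.3  0.2 -0. ]
```

```bash
python3 drive.py '0 -0.002 0.003 0 0.045;0 -0.002 0.005 0 0.045;0 -0.002 0.005 0 0.045' | grep -E "pos|wrist"; python3 drive.py '0 0 0 0 0.05;0 0 0 0 0.06;0 0 0 0 0.06;0 0 0 0 0.06;0 0 0 0 0.06' 20
python3 - <<'E'
from h import *
b=bot.camera("side")[170:310,230:390]
cv2.imwrite("pics/in.png",cv2.resize(b,(640,560)))
E
```

```text
ee_pos: [0.4699, -0.0181, 0.0348]
wrist_force: [-0.4, 0.5, -0.4]
time: 2.78
ee_pos: [0.4698, -0.0181, 0.0346]
tcp_rot: [180.0, 0.0, 120.6]
wrist_force: [-0.5, -0.1, 2.2]
opening: 0.0538
grasp_force: 20.5
```

View pics/in.png

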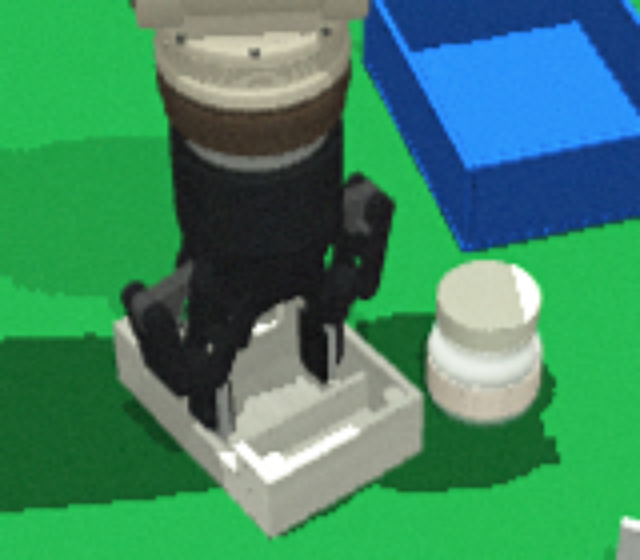

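The fingers are spread inside the pocket between the two long walls, opening 54 mm at 20 N, and the housing lies flat with the jar untouched. I draw it away from the jar (−y).

```bash
python3 drive.py '-0.009 -0.005 0 0 0.065;-0.026 -0.015 0 0 0.065;-0.043 -0.025 0 0 0.065;-0.06 -0.035 0 0 0.065;-0.077 -0.045 0 0 0.065' 40;python3 drive.py '-0.017 -0.01 0 0 0.065;-0.034 -0.02 0 0 0.065;-0.05 -0.029 0 0 0.065;-0.05 -0.029 0 0 0.065' |grep -E "pos|force"; python3 go.py 0.505 -0.204 0.034 174.2
```

```text
time: 3.25
ee_pos: [0.4701, -0.1078, 0.0344]
tcp_rot: [179.9, -0.0, 120.6]
wrist_force: [0.6, 2.8, 1.9]
opening: 0.0548
grasp_force: 40.8
ee_pos: [0.4706, -0.1678, 0.0344]
wrist_force: [0.2, -5.3, 1.9]
grasp_force: 42.1
t 3.58 pos [ 0.4706 -0.1678  0.0344] rpy [-1.800e+02  1.000e-01  1.204e+02] shift [-0.0487  0.0113  0.0005] turn -53.8 F [ 0.2 -5.3  1.9]
```

```bash
python3 drive.py '-0.01 0.002 0 -5 0.065;-0.02 0.004 0 -10 0.065;-0.03 0.006 0 -15 0.065;-0.04 0.009 0 -20 0.065;-0.049 0.011 0 -25 0.065'|grep -E "force";python3 drive.py '0 0 0 -6 0.065;0 0 0 -12 0.065;0 0 0 -18 0.065;0 0 0 -24 0.065;0 0 0 -28.8 0.065' |grep -E "pos|force";python3 drive.py '0 0 0 0 0.065'|grep -E "force"; python3 go.py 0.505 -0.204 0.034 174.2
python3 - <<'E'
from h import *
a=bot.camera("top");b=bot.camera("side");cv2.imwrite("pics/t1.png",a)
cv2.imwrite("pics/v1.png",np.hstack([cv2.resize(a[140:300,340:470],(390,480)),cv2.resize(b[250:410,330:467],(410,480))]))
E
```

```text
wrist_force: [-2.6, 2.6, 5.4]
grasp_force: 42.1
ee_pos: [0.5053, -0.2011, 0.0344]
wrist_force: [3.2, 0.3, -0.1]
grasp_force: 42.1
wrist_force: [-0.8, 0.5, 2.9]
grasp_force: 42.3
t 4.5 pos [ 0.5051 -0.2011  0.0344] rpy [180.    0.  174.6] shift [-0.0002 -0.0029  0.0004] turn 0.4 F [-0.8  0.5  2.9]
```

View pics/v1.png

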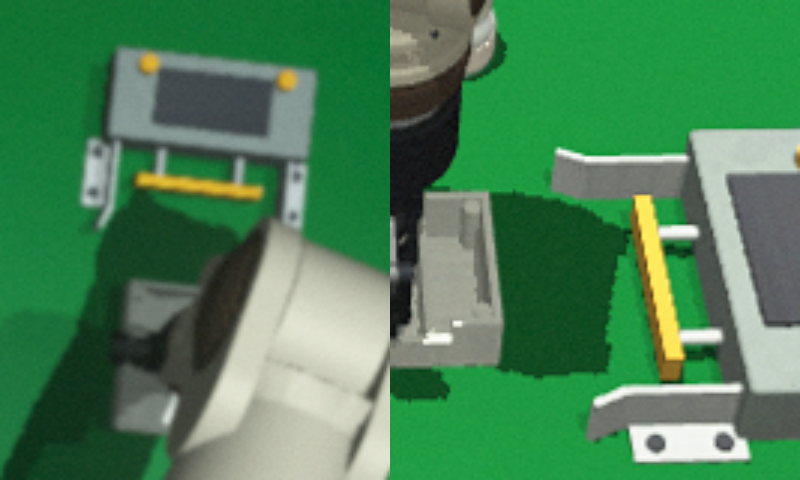

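Housing's plain end now faces the bar. In this crop its rim corners are at (490,192) and (502,322), and the bar's top front edge runs (634,197) to (663,350). I compare directions.

```bash
python3 - <<'E'
from h import *
S=lambda x,y:(330+x*137/410-.3,250+y/3-.3)
def line(name,cam,p,q,z):
    a,b=onz(cam,p,z),onz(cam,q,z); d=a-b; print(name,a.round(4),b.round(4),"len",round(np.linalg.norm(d)*1e3,1),"yaw",round(np.degrees(np.arctan2(-d[0],d[1])),2))
line("hs rim","side",S(490,192),S(502,322),.04)
line("bar","side",S(634,197),S(663,350),.03)
line("blk front","side",S(689,131),S(738,388),.06)
T=lambda x,y:(340+x/3-.3,140+y/3-.3)
line("bar top back","top",T(137,173),T(264,188),.03)
line("bar bottom front","top",T(137,187),T(262,200),.008)
line("blk back","top",T(118,47),T(317,72),.06)
line("blk front","top",T(107,141),T(307,160),.06)
E
python3 - <<'E'
# sub-pixel line fits on the side picture: bar front edge (yellow mask left edge per row)
from h import *
b=bot.camera("side");cv2.imwrite("pics/s1.png",b);hsv=cv2.cvtColor(b,cv2.COLOR_BGR2HSV)
m=((hsv[...,0]>12)&(hsv[...,0]<32)&(hsv[...,1]>120)&(hsv[...,2]>70)).astype(np.uint8)
ys,xs=np.nonzero(m[300:390,400:445]); 
L=[(y+300,400+xs[ys==y].min(),400+xs[ys==y].max()) for y in np.unique(ys)]
for l in L[::6]:print(l)
y=np.array([l[0] for l in L[4:-14]]);x=np.array([l[1] for l in L[4:-14]]);p=np.polyfit(y,x-.5,1)
a,c=[onz("side",(np.polyval(p,v),v),.03) for v in (y[0],y[-1])];d=a-c;print(a,c,np.degrees(np.arctan2(-d[0],d[1])))
E
```

```text
hs rim [ 0.7962 -0.1905  0.04  ] [ 0.7698 -0.2757  0.04  ] len 89.2 yaw -17.22
bar [ 0.8837 -0.1966  0.03  ] [ 0.8534 -0.2965  0.03  ] len 104.4 yaw -16.86
blk front [ 0.9173 -0.1759  0.06  ] [ 0.8622 -0.3391  0.06  ] len 172.3 yaw -18.64
bar top back [ 0.6674 -0.1675  0.03  ] [ 0.6566 -0.2796  0.03  ] len 112.6 yaw -5.51
bar bottom front [ 0.6586 -0.1711  0.008 ] [ 0.6494 -0.2834  0.008 ] len 112.7 yaw -4.71
blk back [ 0.7715 -0.1453  0.06  ] [ 0.7537 -0.3176  0.06  ] len 173.2 yaw -5.91
blk front [ 0.6893 -0.1367  0.06  ] [ 0.6767 -0.309   0.06  ] len 172.7 yaw -4.18
(np.int64(315), np.int64(411), np.int64(416))
(np.int64(321), np.int64(411), np.int64(418))
(np.int64(327), np.int64(411), np.int64(418))
(np.int64(333), np.int64(412), np.int64(420))
(np.int64(339), np.int64(413), np.int64(421))
(np.int64(345), np.int64(415), np.int64(422))
(np.int64(351), np.int64(416), np.int64(424))
(np.int64(357), np.int64(417), np.int64(425))
(np.int64(363), np.int64(418), np.int64(426))
(np.int64(369), np.int64(419), np.int64(428))
(np.int64(375), np.int64(420), np.int64(426))
[ 0.65252636 -0.1768346   0.03      ] [ 0.64297848 -0.2630018   0.03      ] -6.322945327575406
```

```bash
python3 - <<'E'
from h import *
S=lambda x,y:(330+(x-390)*137/410-.3,250+y/3-.3)
def line(name,cam,p,q,z):
    a,b=onz(cam,p,z),onz(cam,q,z); d=a-b; print(name,a.round(4),b.round(4),"len",round(np.linalg.norm(d)*1e3,1),"yaw",round(np.degrees(np.arctan2(-d[0],d[1])),2))
line("hs rim","side",S(490,192),S(502,322),.04)
line("bar","side",S(634,197),S(663,350),.03)
line("blk front","side",S(689,131),S(738,388),.06)
# edge fits: side picture gray transitions along rows (housing end rim vs shadow), top picture block edges along columns
s=cv2.cvtColor(cv2.imread("pics/s1.png"),cv2.COLOR_BGR2GRAY).astype(float);t=cv2.cvtColor(cv2.imread("pics/t1.png"),cv2.COLOR_BGR2GRAY).astype(float)
hs=cv2.cvtColor(cv2.imread("pics/t1.png"),cv2.COLOR_BGR2HSV)[...,1].astype(float)
ss=cv2.cvtColor(cv2.imread("pics/s1.png"),cv2.COLOR_BGR2HSV)[...,1].astype(float)
def cross(v,th): # first crossing from low to high
    i=np.nonzero((v[:-1]<th)&(v[1:]>=th))[0]
    return None if len(i)==0 else i[0]+(th-v[i[0]])/(v[i[0]+1]-v[i[0]])
def fit(name,pts,cam,z):
    pts=np.array(pts); k=np.ptp(pts,0).argmax(); 
    for _ in range(3):
        p=np.polyfit(pts[:,k],pts[:,1-k],1); r=pts[:,1-k]-np.polyval(p,pts[:,k]); pts=pts[abs(r)<2*r.std()+.05]
    e=[]
    for v in(pts[:,k].min(),pts[:,k].max()):
        w=np.polyval(p,v); e.append((v,w) if k==0 else (w,v))
    line(name+f" n{len(pts)} rms{r.std():.2f}",cam,*e,z)
fit("hs end",[(355+c,y) for y in range(318,354) if (c:=cross(ss[y,355:400],120)) is not None],"side",.04)
# block back edge: going up columns from inside block
fit("blk back",[(x,175-c) for x in range(384,442) if (c:=cross(hs[175:145:-1,x],110)) is not None],"top",.06)
E
```

```text
hs rim [ 0.5729 -0.1636  0.04  ] [ 0.5631 -0.2506  0.04  ] len 87.6 yaw -6.37
bar [ 0.6576 -0.1694  0.03  ] [ 0.6469 -0.2716  0.03  ] len 102.8 yaw -5.98
blk front [ 0.6918 -0.1489  0.06  ] [ 0.6689 -0.3159  0.06  ] len 168.6 yaw -7.83
hs end n36 rms0.08 [ 0.5718 -0.1728  0.04  ] [ 0.5651 -0.2432  0.04  ] len 70.7 yaw -5.42
blk back n45 rms1.45 [ 0.7717 -0.1582  0.06  ] [ 0.7552 -0.3062  0.06  ] len 149.0 yaw -6.38
```

```bash
python3 drive.py '-0.012 -0.001 0 0.3 0.065;-0.027 -0.002 0 0.6 0.065;-0.042 -0.004 0 0.6 0.065;-0.057 -0.004 0 0.6 0.065;-0.072 -0.004 0 0.6 0.065'|grep -E "force";python3 drive.py '0 0 0 0 0.065;-0.004 0 0 0 0.065;-0.008 0 0 0 0.065' |grep -E "pos|rot|force";python3 drive.py '-0.003 0 0 0 0.065;-0.006 0 0 0 0.065' |grep -E "pos|rot|force";python3 drive.py '-0.002 0 0 0 0.065;-0.002 0 0 0 0.065' |grep -E "pos|rot|force"
```

```text
wrist_force: [-6.2, -0.0, 10.3]
grasp_force: 43.8
ee_pos: [0.5829, -0.2133, 0.0344]
tcp_rot: [180.0, -0.1, 173.7]
wrist_force: [-7.9, -0.0, 7.2]
grasp_force: 43.9
ee_pos: [0.5887, -0.214, 0.0344]
tcp_rot: [180.0, -0.1, 173.7]
wrist_force: [-6.9, 0.8, 7.4]
grasp_force: 43.9
ee_pos: [0.5909, -0.2142, 0.0344]
tcp_rot: [180.0, -0.1, 173.7]
wrist_force: [-4.4, 1.0, 6.3]
grasp_force: 43.7
```

```bash
for i in 1 ; do python3 drive.py '-0.001 0 0 0 0.065;-0.002 0 0 0 0.065;-0.003 0 0 0 0.065'  |grep -E "pos|wrist"; python3 drive.py '-0.001 0 0 0 0.065;-0.002 0 0 0 0.065'  |grep -E "pos|wrist";  python3 drive.py '-0.001 0 0 0 0.065;-0.001 0 0 0 0.065'  |grep -E "pos|wrist"; done
python3 - <<'E'
from h import *
a=bot.camera("top");b=bot.camera("side");cv2.imwrite("pics/t2.png",a);cv2.imwrite("pics/s2.png",b)
cv2.imwrite("pics/v2.png",np.hstack([cv2.resize(a[140:260,350:460],(400,436)),cv2.resize(b[290:400,380:480],(396,436))]))
E
```

```text
ee_pos: [0.5934, -0.2144, 0.0344]
wrist_force: [-7.7, 0.6, 7.3]
ee_pos: [0.5953, -0.2146, 0.0344]
wrist_force: [-7.4, 1.4, 7.7]
ee_pos: [0.5965, -0.2148, 0.0344]
wrist_force: [-6.2, 0.6, 7.1]
```

View pics/v2.png

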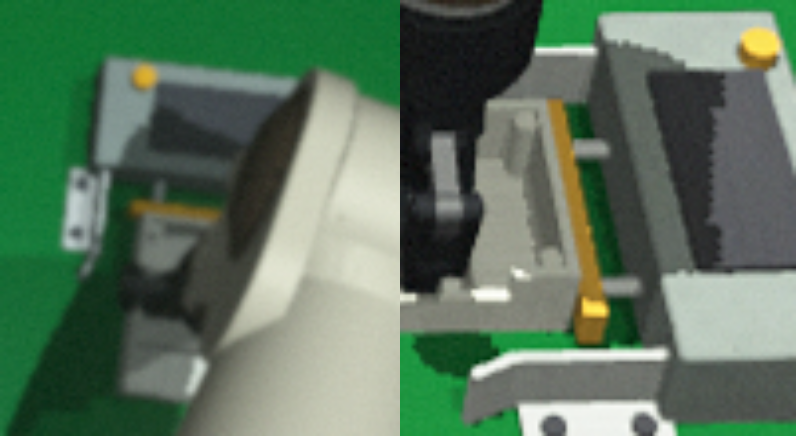

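The view shows the end face flush along the bar, with crop bar corners at (550,102) and (590,300). There is no force jump yet, so the bar isn't home. I keep creeping.

```bash
python3 drive.py '-0.001 0 0 0 0.065;-0.002 0 0 0 0.065;-0.002 0 0 0 0.065'  |grep -E "pos|wrist"; python3 drive.py '-0.001 0 0 0 0.065;-0.002 0 0 0 0.065;-0.002 0 0 0 0.065'  |grep -E "pos|wrist";  python3 drive.py '-0.001 0 0 0 0.065;-0.001 0 0 0 0.065'  |grep -E "pos|wrist"
```

```text
ee_pos: [0.5984, -0.215, 0.0344]
wrist_force: [-7.4, 0.9, 7.7]
ee_pos: [0.5998, -0.2151, 0.0344]
wrist_force: [-10.1, 1.3, 9.4]
ee_pos: [0.6, -0.2151, 0.0344]
wrist_force: [-14.8, 1.1, 12.4]
```

```bash
python3 drive.py '-0.001 0 0 0 0.065;-0.002 0 0 0 0.065;-0.002 0 0 0 0.065;-0.002 0 0 0 0.065'  |grep -E "pos|rot|wrist|grasp"; python3 - <<'E'
from h import *
o=bot.get_obs();print(o["torque"])
b=bot.camera("side");cv2.imwrite("pics/s3.png",b)
for f in("s1","s2","s3"):
    hsv=cv2.cvtColor(cv2.imread(f"pics/{f}.png"),cv2.COLOR_BGR2HSV)
    m=(hsv[...,0]>10)&(hsv[...,0]<32)&(hsv[...,1]>110)&(hsv[...,2]>50)
    P=[]
    for y in range(325,362):
        x=np.nonzero(m[y,400:450])[0]
        if len(x): P.append((400+x.max()+.5,y))   # back top edge of bar, z .03
    P=np.array(P);p=np.polyfit(P[:,1],P[:,0],1);r=P[:,0]-np.polyval(p,P[:,1])
    q=np.polyfit(P[abs(r)<1,1],P[abs(r)<1,0],1)
    a,c=[onz("side",(np.polyval(q,v),v),.03) for v in(328,358)];d=a-c
    print(f,a[:2].round(4),c[:2].round(4),"yaw",np.degrees(np.arctan2(-d[0],d[1])).round(2),"perp",((a+c)[:2]/2@[.9945,-.1045]).round(4))
E
```

```text
ee_pos: [0.6004, -0.2152, 0.0343]
tcp_rot: [180.0, -0.5, 173.7]
wrist_force: [-22.3, 2.2, 16.8]
grasp_force: 44.7
[1.32289291 4.30142371 0.96348722]
s1 [ 0.6647 -0.1977] [ 0.6588 -0.2574] yaw -5.6 perp 0.6819
s2 [ 0.6714 -0.1985] [ 0.6656 -0.2582] yaw -5.56 perp 0.6887
s3 [ 0.6754 -0.199 ] [ 0.669  -0.2586] yaw -6.12 perp 0.6924
```

Bar back edge has moved 10.5 mm and the force rises on the stop with the end square, so the first press is done. I draw back and turn.

```bash
python3 drive.py '0.01 0 0 0 0.065;0.025 0 0 0 0.065;0.042 0 0 0 0.065;0.06 0 0 0 0.065;0.078 0 0 0 0.065'|grep -E "pos|wrist"; python3 drive.py '0.015 0 0 0 0.065;0.024 0 0 0 0.065;0.024 0 0 0 0.065'|grep -E "pos|wrist"; python3 go.py 0.505 -0.2051 0.0344 84
```

```text
ee_pos: [0.5269, -0.2073, 0.0344]
wrist_force: [4.1, -0.4, 3.7]
ee_pos: [0.5017, -0.2046, 0.0344]
wrist_force: [-5.3, 0.0, 4.2]
t 8.05 pos [ 0.5017 -0.2046  0.0344] rpy [-1.800e+02 -1.000e-01  1.737e+02] shift [-0.0033 -0.0002 -0.    ] turn 89.7 F [-5.3  0.   4.2]
```

```bash
python3 drive.py '0 0 0 6 0.065;0 0 0 12 0.065;0 0 0 18 0.065;0 0 0 24 0.065;0 0 0 30 0.065'|grep -E "pos|wrist";python3 drive.py '0 0 0 6 0.065;0 0 0 12 0.065;0 0 0 18 0.065;0 0 0 24 0.065;0 0 0 30 0.065'|grep -E "pos|wrist";python3 drive.py '0 0 0 6 0.065;0 0 0 12 0.065;0 0 0 18 0.065;0 0 0 24 0.065;0 0 0 29.7 0.065'|grep -E "pos|wrist";python3 drive.py '0 0 0 0 0.065'|grep wrist; python3 go.py 0.505 -0.2051 0.0344 84
python3 - <<'E'
from h import *
a=bot.camera("top");b=bot.camera("side");cv2.imwrite("pics/t4.png",a);cv2.imwrite("pics/s4.png",b)
cv2.imwrite("pics/v4.png",np.hstack([cv2.resize(a[140:300,340:470],(390,480)),cv2.resize(b[270:420,330:458],(410,480))]))
E
```

```text
ee_pos: [0.5036, -0.2044, 0.0344]
wrist_force: [-3.5, 2.7, 6.5]
ee_pos: [0.504, -0.2043, 0.0344]
wrist_force: [-0.2, 3.1, 4.9]
ee_pos: [0.5043, -0.2044, 0.0344]
wrist_force: [0.1, 3.1, 3.7]
wrist_force: [2.1, -1.5, 2.5]
t 9.38 pos [ 0.5042 -0.2047  0.0344] rpy [180.    0.   83.8] shift [-0.0003  0.0008 -0.    ] turn -0.2 F [ 2.1 -1.5  2.5]
```

View pics/v4.png

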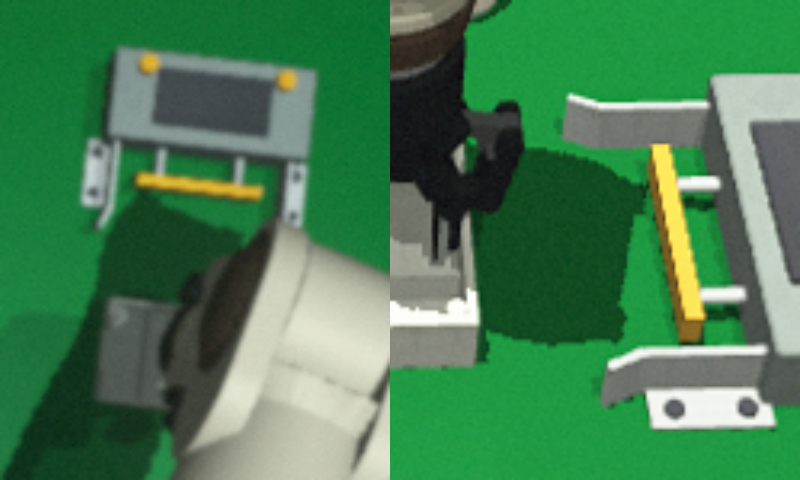

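The plain side now faces the bar and is in line with the mouth. The finger knuckle sticks out ahead at about crop (520,110–190), so I check whether it will clear the 60 mm block.

```bash
python3 - <<'E'
from h import *
o=bot.get_obs();T=o["ee_pos"];f=np.array([.9945,-.1045,0]);n=np.array([.1045,.9945,0])
S=lambda x,y:(330+(x-390)*128/410-.3,270+y*150/480-.3)
for off in(0,.013,-.013):
  for p in((521,110),(522,150),(515,180),(500,205),(480,212)):
    c,d=ray("side",S(*p));k=((T-c)@n+off)/(d@n);X=c+k*d
    print(off,p,"ahead of TCP mm",((X-T)@f*1e3).round(1),"z",(X[2]*1e3).round(1))
S2=lambda x,y:S(x,y)
for p,z in(((467,145),.04),((476,292),.04)):print(onz("side",S(*p),z).round(4))
E
```

```text
0 (521, 110) ahead of TCP mm 66.6 z 123.6
0 (522, 150) ahead of TCP mm 69.3 z 93.0
0 (515, 180) ahead of TCP mm 67.4 z 69.0
0 (500, 205) ahead of TCP mm 61.2 z 48.4
0 (480, 212) ahead of TCP mm 51.2 z 42.6
0.013 (521, 110) ahead of TCP mm 68.9 z 108.0
0.013 (522, 150) ahead of TCP mm 71.6 z 76.6
0.013 (515, 180) ahead of TCP mm 69.7 z 52.0
0.013 (500, 205) ahead of TCP mm 63.3 z 30.8
0.013 (480, 212) ahead of TCP mm 53.1 z 24.9
-0.013 (521, 110) ahead of TCP mm 64.3 z 139.2
-0.013 (522, 150) ahead of TCP mm 66.9 z 109.4
-0.013 (515, 180) ahead of TCP mm 65.1 z 86.0
-0.013 (500, 205) ahead of TCP mm 59.0 z 65.9
-0.013 (480, 212) ahead of TCP mm 49.3 z 60.4
[ 0.5563 -0.1644  0.04  ]
[ 0.5451 -0.2558  0.04  ]
```

Below 60 mm the knuckle would clear the block by only 2–5 mm at full travel. I'll carry the housing to 15 mm short with the inner grip, then finish by pushing on its back wall from outside with spread fingers.

```bash
python3 drive.py '0 0.01 0 0 0.065;0 0.025 0 0 0.065;0 0.04 0 0 0.065;0 0.055 0 0 0.065;0 0.07 0 0 0.065'|grep -E "pos|wrist"; python3 go.py 0.6052 -0.2156 0.0344 84
```

```text
ee_pos: [0.573, -0.2123, 0.0345]
wrist_force: [-9.0, 0.4, 10.7]
t 9.9 pos [ 0.573  -0.2123  0.0345] rpy [-179.9    0.    84.2] shift [-0.0001  0.0324  0.    ] turn 0.2 F [-9.   0.4 10.7]
```

```bash
python3 drive.py '0 0.01 0 0 0.065;0 0.02 0 0 0.065;0 0.029 0 0 0.065;0 0.029 0 0 0.065'|grep -E "pos|wrist|rot"; python3 drive.py '0 0 0 0 0.05;0 0 0 0 0.045;0 0 0 0 0.045;0 0 0 0 0.045' 20; python3 go.py 0.6052 -0.2156 0.0344 84
python3 - <<'E'
from h import *
b=bot.camera("side");cv2.imwrite("pics/s5.png",b)
E
```

```text
ee_pos: [0.6033, -0.2154, 0.0344]
tcp_rot: [180.0, 0.0, 84.2]
wrist_force: [2.5, -0.5, 4.1]
time: 10.57
ee_pos: [0.6012, -0.2149, 0.0335]
tcp_rot: [-179.9, -0.0, 84.1]
wrist_force: [0.0, 1.0, 0.3]
opening: 0.0451
grasp_force: 0.0
t 10.57 pos [ 0.6012 -0.2149  0.0335] rpy [-179.9   -0.    84.1] shift [-0.0003  0.004  -0.0009] turn 0.1 F [0.  1.  0.3]
```

```bash
python3 drive.py '0 0 -0.02 0 0.045;0 0 -0.05 0 0.045;0 0 -0.085 0 0.045;0 0 -0.11 0 0.045'|grep -E "pos|wrist"; python3 drive.py '0 -0.03 0 -7 0.06;0 -0.06 0 -14 0.085;0 -0.082 0 -21 0.085;0 -0.082 0 -28 0.085;0 -0.082 0 -35 0.085'|grep -E "pos|wrist"; python3 drive.py '0 0 0 -7 0.085;0 0 0 -14 0.085;0 0 0 -21 0.085;0 0 0 -28 0.085;0 0 0 -35 0.085'|grep -E "pos|wrist"; python3 drive.py '0 0 0 -7 0.085;0 0 0 -14 0.085;0 0 0 -20 0.085;0 0 0 -20 0.085'|grep -E "pos|open"; python3 go.py 0.5287 -0.2076 0.04 174
python3 - <<'E'
from h import *
a=bot.camera("top");b=bot.camera("side");cv2.imwrite("pics/t6.png",a);cv2.imwrite("pics/s6.png",b)
cv2.imwrite("pics/v6.png",np.hstack([cv2.resize(a[140:300,340:470],(390,480)),cv2.resize(b[270:420,330:458],(410,480))]))
E
```

```text
ee_pos: [0.6018, -0.215, 0.1467]
wrist_force: [1.3, -0.0, 0.7]
ee_pos: [0.5191, -0.2065, 0.1446]
wrist_force: [0.5, -0.4, 0.3]
ee_pos: [0.52, -0.2064, 0.144]
wrist_force: [-0.7, 0.1, 0.7]
ee_pos: [0.5201, -0.2065, 0.144]
opening: 0.0852
t 12.12 pos [ 0.5201 -0.2065  0.144 ] rpy [180.   -0.  174.4] shift [-0.0088 -0.0003  0.104 ] turn 0.4 F [ 0.4 -0.3 -0.3]
```

View pics/v6.png

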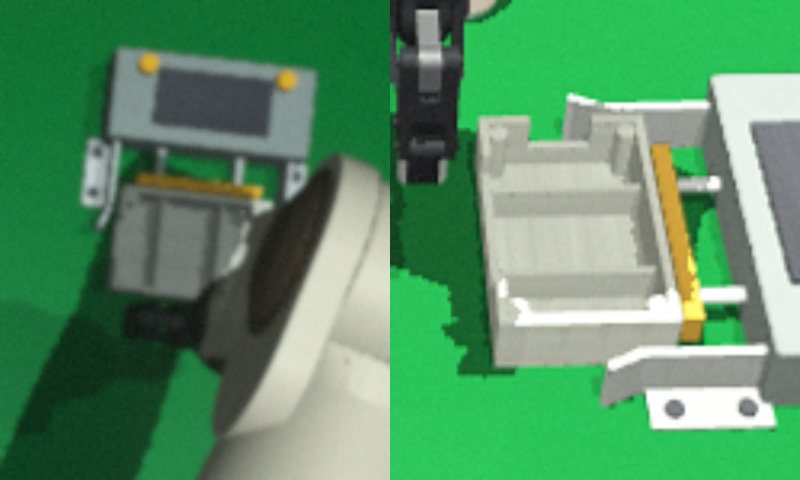

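Housing now sits between the brackets just touching the bar: rim corners in the crop at (478,118), (645,118), (680,322), (503,325), notch end far, window side toward the robot.

```bash
python3 - <<'E'
from h import *
S=lambda x,y:(330+(x-390)*128/410-.2,270+y*150/480-.2)
f=np.array([.9945,-.1045,0]);n=np.array([.1045,.9945,0])
P=[onz("side",S(*p),.04) for p in((478,118),(645,118),(680,322),(503,325))]
for p in P: print("hs",p.round(4),"f",(p@f).round(4),"n",(p@n).round(4))
c=sum(P)/4;print("centre",c.round(4),c@f,c@n)
for nm,p,z in(("far cheek inner top",(660,106),.036),("near cheek top inner",(700,350),.036),("bar far",(652,147),.03),("bar near",(680,318),.03),("flare far tip",(570,97),.036),("flare near tip",(607,365),.036)):
    q=onz("side",S(*p),z);print(nm,q.round(4),"f",(q@f).round(4),"n",(q@n).round(4))
T=lambda x,y:(340+x/3-.3,140+y/3-.3)
for nm,p,z in(("hs back-left",(108,290),.04),("hs front-left",(117,186),.04),("left flare tip",(100,226),.036),("right cheek",(283,200),.036),("left cheek",(119,145),.036)):
    q=onz("top",T(*p),z);print("top",nm,q.round(4),"f",(q@f).round(4),"n",(q@n).round(4))
E
```

```text
hs [ 0.5656 -0.147   0.04  ] f 0.5778 n -0.0871
hs [ 0.656  -0.1579  0.04  ] f 0.6689 n -0.0885
hs [ 0.6409 -0.2848  0.04  ] f 0.6672 n -0.2163
hs [ 0.555 -0.276  0.04 ] f 0.5808 n -0.2165
centre [ 0.6044 -0.2164  0.04  ] 0.6236904498838867 -0.15209346531351728
far cheek inner top [ 0.6677 -0.1474  0.036 ] f 0.6795 n -0.0768
near cheek top inner [ 0.6476 -0.2987  0.036 ] f 0.6753 n -0.2294
bar far [ 0.658  -0.1703  0.03  ] f 0.6722 n -0.1006
bar near [ 0.6446 -0.2765  0.03  ] f 0.67 n -0.2077
flare far tip [ 0.6197 -0.1351  0.036 ] f 0.6304 n -0.0696
flare near tip [ 0.6011 -0.3012  0.036 ] f 0.6293 n -0.2367
top hs back-left [ 0.5628 -0.1418  0.04  ] f 0.5745 n -0.0822
top hs front-left [ 0.6539 -0.1486  0.04  ] f 0.6658 n -0.0795
top left flare tip [ 0.619  -0.1347  0.036 ] f 0.6297 n -0.0693
top right cheek [ 0.6454 -0.2948  0.036 ] f 0.6727 n -0.2257
top left cheek [ 0.6908 -0.1505  0.036 ] f 0.7027 n -0.0775
```

Both views agree: housing centred between the cheeks (−0.152 vs −0.153) and square. I descend behind it.

```bash
python3 drive.py '0 0 0.03 0.5 0.085;0 0 0.06 0.5 0.085;0 0 0.09 0.5 0.085;0 0 0.107 0.5 0.085;0 0 0.113 0.5 0.085'|grep -E "pos|wrist"; python3 drive.py '-0.006 0 0 0 0.085;-0.014 0 0 0 0.085;-0.02 0 0 0 0.085;-0.023 0 0 0 0.085'|grep -E "pos|rot|wrist"
```

```text
ee_pos: [0.5186, -0.2058, 0.0278]
wrist_force: [-0.8, -0.0, 0.2]
ee_pos: [0.5454, -0.2096, 0.033]
tcp_rot: [-180.0, 0.2, 173.6]
wrist_force: [-0.2, -0.0, 1.0]
```

```bash
python3 drive.py '-0.003 0 0 0 0.085;-0.006 0 0 0 0.085;-0.009 0 0 0 0.085;-0.011 0 0 0 0.085'|grep -E "pos|rot|wrist"; python3 drive.py '-0.002 0 0 0 0.085;-0.004 0 0 0 0.085;-0.004 0 0 0 0.085'|grep -E "pos|wrist";python3 drive.py '-0.001 0 0 0 0.085;-0.002 0 0 0 0.085;-0.002 0 0 0 0.085'|grep -E "pos|wrist"
```

```text
ee_pos: [0.5541, -0.2103, 0.0315]
tcp_rot: [180.0, -0.1, 173.6]
wrist_force: [-4.8, 0.3, 3.9]
ee_pos: [0.5582, -0.2108, 0.0313]
wrist_force: [-4.2, -0.0, 1.9]
ee_pos: [0.5599, -0.2109, 0.0313]
wrist_force: [-5.6, 0.6, 2.5]
```

```bash
python3 drive.py '-0.001 0 0 0 0.085;-0.002 0 0 0 0.085;-0.002 0 0 0 0.085'|grep -E "pos|wrist";python3 drive.py '-0.001 0 0 0 0.085;-0.002 0 0 0 0.085;-0.002 0 0 0 0.085'|grep -E "pos|wrist";python3 drive.py '-0.001 0 0 0 0.085;-0.002 0 0 0 0.085;-0.002 0 0 0 0.085'|grep -E "pos|wrist"
```

```text
ee_pos: [0.5619, -0.2112, 0.0313]
wrist_force: [-4.6, 1.2, 3.1]
ee_pos: [0.5624, -0.2112, 0.0313]
wrist_force: [-13.9, 1.5, 8.7]
ee_pos: [0.5629, -0.2113, 0.0312]
wrist_force: [-22.3, 0.8, 14.5]
```

Force jumped on the stop. I measure the bar, then back off.

```bash
cat > bar.py <<'E'
from h import *
import sys
b=bot.camera("side");cv2.imwrite(sys.argv[1],b)
for f in("pics/s1.png","pics/s3.png",sys.argv[1]):
    hsv=cv2.cvtColor(cv2.imread(f),cv2.COLOR_BGR2HSV)
    m=(hsv[...,0]>10)&(hsv[...,0]<32)&(hsv[...,1]>110)&(hsv[...,2]>50)
    P=np.array([(400+x.max()+.5,y) for y in range(325,362) if len(x:=np.nonzero(m[y,400:450])[0])])
    p=np.polyfit(P[:,1],P[:,0],1);r=P[:,0]-np.polyval(p,P[:,1]);q=np.polyfit(P[abs(r)<1,1],P[abs(r)<1,0],1)
    a,c=[onz("side",(np.polyval(q,v),v),.03) for v in(328,358)];d=a-c
    print(f,"yaw",np.degrees(np.arctan2(-d[0],d[1])).round(2),"perp",((a+c)[:2]/2@[.9945,-.1045]).round(4))
E
python3 bar.py pics/s7.png; python3 drive.py '0.002 0 0 0 0.085;0.005 0 0 0 0.085;0.015 0 0 0 0.085;0.03 0 0 0 0.085;0.04 0 0 0 0.085'|grep -E "pos|wrist"; python3 drive.py '0.01 0 -0.03 0 0.085;0.04 0 -0.06 0 0.085;0.075 0 -0.09 0 0.085;0.11 0 -0.12 0 0.085;0.145 0 -0.14 0 0.085'|grep -E "pos|wrist";  python3 drive.py '0.03 0 -0.03 0 0.085;0.03 0 -0.06 0 0.085;0.03 0 -0.06 0 0.085'|grep -E "pos|wrist"; python3 bar.py pics/s8.png
python3 - <<'E'
from h import *
a=bot.camera("top");b=cv2.imread("pics/s8.png");cv2.imwrite("pics/t8.png",a)
cv2.imwrite("pics/v8.png",np.hstack([cv2.resize(a[130:310,230:500],(420,280)),cv2.resize(b[290:415,350:480],(380,365))[:280]])) if 0 else cv2.imwrite("pics/v8.png",np.vstack([cv2.resize(a[140:310,150:500],(600,291)),cv2.resize(b[290:415,340:600],(600,289))]))
E
```

```text
pics/s1.png yaw -5.6 perp 0.6819
pics/s3.png yaw -6.12 perp 0.6924
pics/s7.png yaw -6.1 perp 0.6924
ee_pos: [0.526, -0.2072, 0.0312]
wrist_force: [0.1, 0.3, 0.8]
ee_pos: [0.3888, -0.1917, 0.1689]
wrist_force: [1.4, -0.8, 0.2]
ee_pos: [0.3599, -0.1891, 0.2333]
wrist_force: [1.1, -1.3, 1.0]
pics/s1.png yaw -5.6 perp 0.6819
pics/s3.png yaw -6.12 perp 0.6924
pics/s8.png yaw -5.57 perp 0.6921
```

View pics/v8.png

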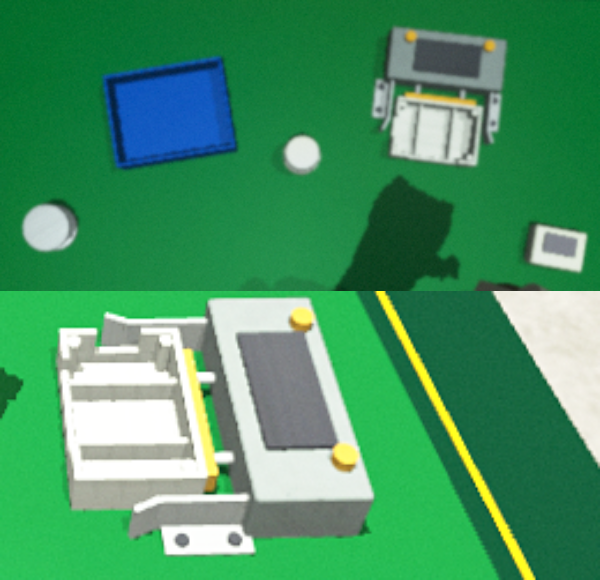

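The last view shows the housing between the brackets at top-view crop (435,130), with its plain side against the bar. The bar reads home within noise (0.6921 against 0.6924 m when pressed). The bystanders haven't moved and the arm is clear.

```bash
python3 -c "
from workcell import bot
print(bot.get_obs()['time'],bot.job_done())"
```

```text
the job is handed in; nothing more can be done
15.7833 None
```

I pressed the bar home with the plain short end, then with the plain long side, left the housing between the brackets with the bar home, and handed the job in at 15.8 s with the arm clear and the bin, jar, spool and timer not touched.

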